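Set the bench magnifier for checking filigree

ROBOT

A 7-joint arm with a two-finger parallel gripper is mounted at the origin on the work surface. World frame = base frame: x ahead of the robot, y to its left, z up, the work surface at z = 0. Lengths are in m, angles in rad, forces in N, time in s.
With the tool pointing down it reaches from about 0.4 to 0.85 m from the base axis. Payload 10.4 kg.
Tool frame: the origin (TCP) lies on the centre line of the jaws, within the pads' length; the fingertips stand 17 mm ahead of it and the grasp point (between the pads) lies 2 mm behind it; z points along the fingers, y is the line along which they close (so a half turn about z gives the same grasp; the last joint's range is limited). The gripper opens to 85 mm and grips with 20 to 120 N. Pads are 22 mm wide; open, the fingers measure 114 mm over their backs; the gripper's body (76 mm by 85 mm) begins 54 mm behind the grasp point. The pads swing forward as they close: fully open they stand 13 mm farther back than shut.
Start: joints at [-1.255, 0.332, -0.065, 1.46, 0.022, 1.35, -0.088], TCP at [0.208, 0.589, 0.248] pointing down, gripper open.
Joint ranges: [-2.6, 2.6], [-0.5, 2.12], [-1.47, 1.34], [0.16, 2.42], [-1.27, 4.41], [0.06, 2.06], [-2.6, 2.6]. Speed limits (rad/s): [2.22, 2.22, 2.79, 2.79, 3.14, 3.14, 3.14].

INTERFACE

Orientations are given as a unit quaternion [x, y, z, w].
In Python, from workcell import sensors, imaging, order, spotter gives the robot as it stands. The module is installed in compiled form; this text tells all that it offers.
- The arm moves only by the shell command python3 -m inch 'ROWS' [FORCE]. ROWS is JSON, a list that holds one entry, the list of rows, each a list of 7 numbers: the shift along the tool's x, y, z in m, then the turn, a rotation vector about the tool's x, y, z in rad, then the closure, from -1 (fully open) to 1 (shut). In form: [[[x, y, z, ax, ay, az, hand], ...]]. A call has 1 to 10 rows; each row is the pose to reach, as a shift and turn from the pose commanded when the call began, along the tool's axes at that moment; what a row does not reach only later rows make up. A row lasts 1/10 s, in which the tool goes at most 50 mm and 8.59 degrees, less where a joint would pass 70% of its speed; a pose out of reach is approached as far as the arm can. A call with a gripper value outside its range is refused whole. The fingers move at their own pace and stop on an object; FORCE is the grip in N (left out, the last holds). Time passes only in rows, so rows that repeat a pose let the fingers close. It gives the time, the measured TCP pose, the force, the opening and the grip force at its end, in the units of the state.
- sensors.get_obs(): the state, without advancing time (a new reading comes with each control period).
- imaging.camera(name): name is "scene" or "top" or "wrist"; returns the picture (384x512x3 uint8, blue, green, red); there is no depth.
- imaging.calibration(name): a dict with "mtx" (3x3 intrinsics, pixels), "R" (3x3) and "t" (3): a world point X has camera coordinates R X + t; the wrist camera has in their place "tool_from_camera" (4x4, takes a point from camera to tool coordinates, whose origin is the TCP and whose axes are the flange's). Camera axes: x right, y down, z forward; pixel columns grow to the right and rows downward; lengths in m; the calibration is good to about 2 mm. A picture is of the moment at which its call begins: read the wrist's pose just before it. calibration takes no time and is no camera call.
- order.hand_in(): hands the job in; it is judged then, once.
Trained networks look in the newest picture that a camera, given by its name, has taken for a name from the list of things; names that differ only in an ending like _2 or _b are one class to them, and where a whole thing is asked for, a point or a joint stands for the part that bears it (a point fixed in the world has none). Each returns a list of dicts, best first, with "conf" (0 to 1); they miss things now and then, are a little off and sometimes report something else, mostly with a low value. They report only what shows in the picture. A call takes as long as a camera call. They do not tell look-alikes from the thing itself.
- spotter.look_for(label, camera): "pixel" ([column, row] in pixels, amid what is visible of it).
The state is a dict: "clock": time; "joint_pos": joint angles; "joint_velocities": joint speeds; "tau": joint torques, N m; "position": TCP position; "ee_rot": TCP orientation; "ft_force": force on the tool from outside, world axes, zero at the start; "torque": the same for the moment, N m; "grip_width": opening from 0.0 (shut) to 1.0 (fully open); "grasp_force": force on a finger pad.
Only numpy, scipy, OpenCV 4.12 (cv2) and the standard library are available. Lean on these libraries where they do the work, as an engineer would, in place of code of your own. Each camera call takes 0.05 s, during which the arm holds its last target. There are 200 camera calls.

TASK

Get the bench magnifier ready for checking the filigree on the easel: tilt its arm, which has an orange handle, until the lens is parallel to the tile (within about 3 degrees) and stays so when you let go, without touching the lens or changing the easel. Set its light to the second level with the blank selector on the slanted console: first turn it anticlockwise all the way to its stop, then clockwise by two clicks. Leave everything else on the bench where it is.

Things in the scene. Friction and masses are not known exactly. Their poses are not given: they have to be found in the camera images.
- stand: magnifier stand, fixed to the bench: grey base 220 (x) x 160 (y) x 18 mm; origin at the centre of its underside, its x axis pointing away from the robot's side. Two posts on its far part carry the magnifier's hinge, two cheeks in the middle carry the easel.
- pivot (a point): centre of the arm's hinge, 90 mm towards +x of the stand's origin, 200 mm above the bench. Its frame turns with the arm, as do handle and lens_centre: y is the hinge axis (level, = the stand's y), -x points along the arm to lens and handle, z is the lens normal. Turns about y only, from 40 degrees above level (handle end up) to 48 below. Posts 12 mm thick rise to 215 mm on both sides of it.
- mag_arm: the magnifier's arm; origin and axes as pivot. The counterweighted friction hinge stays where it is let go; turning it takes about 0.7 N m (4 N at the handle). The arm flexes while it is pushed: when released it springs back against the push by about 3 to 6 degrees (0.05 to 0.1 rad), so push past the target, let go, check, correct.
- lens_centre (a point): centre of the round magnifying lens (white ring, clear glass, 102 mm across, 14 mm thick), 85 mm from the hinge along the arm; z is the lens normal. The lens edge is reached 136 mm from the hinge.
- lens: the lens with its ring; origin on the hinge (not at the lens centre), axes as pivot. Not to be touched.
- handle (a point): point on the axis of the arm's orange round handle, 180 mm from the hinge; the handle is 18 mm thick and runs along the arm's x axis from 137 to 215 mm from the hinge. Axes as pivot. Nothing stands beside it.
- tile (a point): centre of the upper face of the grey filigree tile (84 x 84 mm) clipped on the easel (100 x 100 mm plate) under the lens. x points up the slope, away from the robot's side, y along the stand's y, z is the normal of the tile. The easel leans 11 to 29 degrees, its robot-side edge lower, and is stiff; the lens is parallel to the tile when the two z axes agree.
- tile_edge (a point): middle of the lower (robot-side) edge of the tile's upper face, 42 mm from tile towards its -x.
- console: blue slanted light console, fixed to the bench: 124 (x) x 150 (y) mm, 32 mm tall in front and 118 mm behind; origin at the centre of its underside. Its grey top faces back to -x of the console and up: its normal leans 35 degrees (0.61 rad) from vertical towards the console's -x.
- selector_grip (a point): point on the axis of the blank selector, in its white bar grip, 35 mm out of the slanted panel. The bar is 64 x 14 mm and stands 11 to 46 mm out of the panel, on a black disc 64 mm across whose face is 11 mm out of the panel. x runs along the bar, y across it, z out of the panel along the turning axis. Room all round for the fingers.
- selector (a joint): angle of the selector (rad): 0 at its anticlockwise end stop, grows clockwise as seen facing the panel. It clicks into rest at the stop and at every 0.5 rad on from it: first click 0.5, second 1.0, third and last 1.5. Passing between clicks takes about 0.08 N m, and it snaps to the nearest click when let go.
- flux_pot: small red flux jar with yellow cap, 44 mm across, 35 mm tall; loose; origin at the centre of its underside. To be left alone.
- dish: red clay dish, 110 mm across, 22 mm tall; loose; origin at the centre of its underside. To be left alone.
- tweezers: dark steel tweezers lying flat, 145 mm long; loose; origin at the centre of its underside. To be left alone.
- pink_bottle: pink bottle, 66 mm across, 140 mm tall; loose; origin at the centre of its underside. To be left alone.
- beaker: clear beaker, 76 mm across, 70 mm tall; loose; origin at the centre of its underside. To be left alone.
- burnisher: red-handled brush lying flat, 170 mm long; loose; origin at the centre of its underside. To be left alone.
- spare_tile: spare grey plaster tile with silver wire loops, 80 x 55 x 12 mm, lying flat; loose; origin at the centre of its underside. To be left alone.
Things that resemble listed ones, but are neither listed nor needed, are in the scene too. Leave any brown or yellow look-alike of the console alone.

How it is judged:
On the way:
1. the selector is turned back to its anticlockwise end stop (value of joint selector below 0.12 rad), for 0.1 s.
At the end, for the whole second after the job is handed in: The lens is parallel to the tile within 0.06 rad (3.4 degrees) and at rest, the selector rests at its second click from the stop (1.0 rad, within 0.15), and the loose things on the bench stand within 30 mm of where they were (angle between the z axis of lens_centre and the z axis of tile, either way round below 0.06 rad and angular speed of lens below 0.05 rad/s and value of joint selector between 0.85 and 1.15 rad and not (distance of any of flux_pot, dish, tweezers, pink_bottle, beaker, burnisher, spare_tile from where it was at the start of the episode above 0.03 m)); the robot touches nothing.
It fails at once if the lens is touched (contact force between any of the fingers, the arm and lens above 0.5 N).
It fails at once if the easel is turned: the tile's lower edge moves by more than 3 mm (distance of tile_edge from where it was at the start of the episode above 0.003 m).
It fails at once if a bystander is shifted by more than 30 mm (distance of any of flux_pot, dish, tweezers, pink_bottle, beaker, burnisher, spare_tile from where it was at the start of the episode above 0.03 m).
It also fails if it takes over 61 s, if anything falls off the work surface, if the arm or the gripper's body presses on something with over 40 N, if the wrist force passes 120 N, or if a joint passes its speed limit or range.

## Working session

There is one attempt and no reset: what is moved stays moved. The work goes in short steps, Python scripts to look and compute and a shell command to move; the robot and the scene stay as the last step left them, time stands still between calls to the robot, and variables do not carry over. Pictures are saved under pics/ and viewed, at most 10 in all, crops included, and the job is handed in when it is done.

```bash
mkdir -p pics; python3 - <<'E'
from workcell import sensors, imaging, spotter
import cv2,numpy as np
o=sensors.get_obs();print({k:np.round(v,3).tolist() for k,v in o.items()})
a=[]
for c in ["scene","top"]:
    im=imaging.camera(c);cv2.imwrite(f"pics/{c}0.png",im);a.append(im)
    for l in ["stand","handle","lens_centre","tile","console","selector_grip","pivot","flux_pot","pink_bottle","beaker","dish"]:
        print(c,l,[(np.round(d["pixel"]).tolist(),round(d["conf"],2)) for d in spotter.look_for(l,c)][:3])
    k=imaging.calibration(c);print({x:np.round(v,3).tolist() for x,v in k.items()})
k=imaging.calibration("wrist");print({x:np.round(v,3).tolist() for x,v in k.items()})
E
```

```text
{'clock': 0.0, 'joint_pos': [-1.255, 0.333, -0.065, 1.461, 0.022, 1.35, -0.089], 'joint_velocities': [-0.0, 0.0, -0.0, -0.001, 0.001, 0.0, 0.0], 'tau': [0.0, -62.545, 0.05, -39.16, 0.016, 0.01, 0.0], 'position': [0.208, 0.589, 0.247], 'ee_rot': [0.169, 0.986, -0.001, -0.0], 'ft_force': [0.688, 0.288, 0.843], 'torque': [0.025, -0.041, 0.019], 'grasp_force': 0.0, 'grip_width': 0.997}
scene stand [([272.0, 278.0], 0.88), ([368.0, 246.0], 0.58)]
scene handle [([276.0, 248.0], 0.77), ([191.0, 163.0], 0.28), ([187.0, 174.0], 0.26)]
scene lens_centre [([275.0, 247.0], 0.65)]
scene tile [([280.0, 276.0], 0.72)]
scene console [([188.0, 175.0], 0.92), ([259.0, 172.0], 0.74), ([206.0, 92.0], 0.56)]
scene selector_grip [([210.0, 83.0], 0.72), ([189.0, 162.0], 0.62), ([270.0, 157.0], 0.55)]
scene pivot [([273.0, 250.0], 0.97)]
scene flux_pot [([274.0, 244.0], 0.54), ([271.0, 221.0], 0.53), ([227.0, 238.0], 0.52)]
scene pink_bottle [([330.0, 349.0], 0.59)]
scene beaker [([163.0, 120.0], 0.84)]
scene dish [([189.0, 259.0], 0.74)]
{'mtx': [[444.158, 0.0, 247.934], [0.0, 444.158, 195.834], [0.0, 0.0,
[... 317 characters left out ...]
0.73), ([392.0, 251.0], 0.73), ([282.0, 240.0], 0.57)]
top selector_grip [([313.0, 177.0], 0.64), ([282.0, 240.0], 0.57), ([394.0, 247.0], 0.56)]
top pivot [([190.0, 176.0], 0.95)]
top flux_pot [([240.0, 180.0], 0.46)]
top pink_bottle [([126.0, 183.0], 0.9)]
top beaker [([377.0, 191.0], 0.87)]
top dish []
{'mtx': [[447.726, 0.0, 253.214], [0.0, 447.726, 195.143], [0.0, 0.0, 1.0]], 'R': [[0.022, -1.0, 0.004], [-0.984, -0.023, -0.176], [0.176, -0.0, -0.984]], 't': [-0.041, 0.501, 1.612]}
{'mtx': [[274.539, 0.0, 255.062], [0.0, 274.539, 191.979], [0.0, 0.0, 1.0]], 'tool_from_camera': [[-0.001, -0.966, -0.26, 0.066], [1.0, -0.001, -0.0, 0.001], [0.0, -0.26, 0.966, -0.126], [0.0, 0.0, 0.0, 1.0]]}
```

```bash
python3 - <<'E'
import cv2
a=cv2.imread("pics/scene0.png")[40:390,100:450]
b=cv2.imread("pics/top0.png")[100:300,90:440]
cv2.imwrite("pics/s1.png",cv2.resize(a,(600,600),interpolation=2))
cv2.imwrite("pics/t1.png",cv2.resize(b,(800,457),interpolation=2))
E
```

```text
(no output)
```

View pics/s1.png

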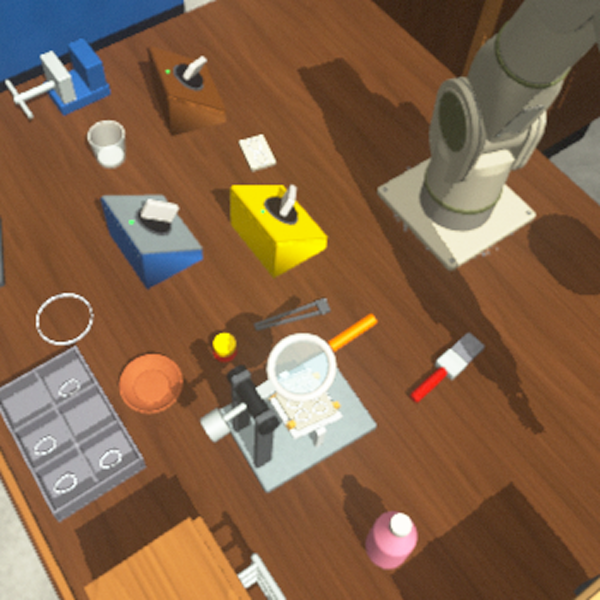

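View pics/t1.png

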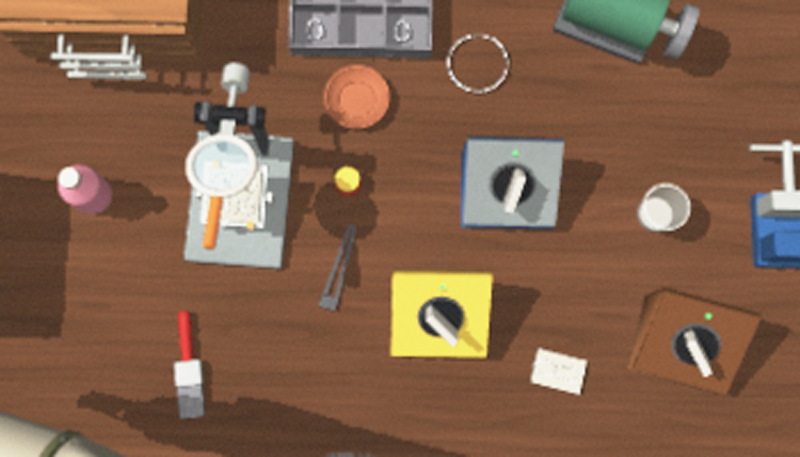

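Candidates for the selector: blue console with the grey top (top 312,180; scene 188,175), which is the one wanted. The look-alikes are yellow (top 282,240) and brown (top 392,251). The magnifier is at top (190,176), with its orange handle at about top (183,197).

```bash
cat > h.py <<'E'
import numpy as np, cv2
from scipy.spatial.transform import Rotation as Rn
from scipy.optimize import least_squares
from workcell import sensors, imaging, spotter
def cam(c,obs=None):
    k=imaging.calibration(c);K=np.array(k["mtx"])
    if c!="wrist": return K,np.array(k["R"]),np.array(k["t"])
    T=np.eye(4);T[:3,:3]=Rn.from_quat(obs["ee_rot"]).as_matrix();T[:3,3]=obs["position"]
    M=np.linalg.inv(T@np.array(k["tool_from_camera"]));return K,M[:3,:3],M[:3,3]
def proj(C,X):
    K,R,t=C;p=(np.atleast_2d(X)@R.T+t)@K.T;return p[:,:2]/p[:,2:]
def onz(C,px,z):
    K,R,t=C;d=R.T@np.linalg.inv(K)@np.r_[px,1];o=-R.T@t;return o+d*(z-o[2])/d[2]
def tri(Cs,ps):
    return least_squares(lambda X:np.ravel([proj(C,X)[0]-p for C,p in zip(Cs,ps)]),[.5,0,.1]).x
def goal(pos,R):  # row from the current commanded pose (approx measured)
    o=sensors.get_obs();R0=Rn.from_quat(o["ee_rot"]);
    return np.round(np.r_[R0.inv().apply(np.array(pos)-o["position"]),(R0.inv()*Rn.from_matrix(R)).as_rotvec()],4)
def shot(name):
    o=sensors.get_obs();im=imaging.camera("wrist");cv2.imwrite(f"pics/{name}.png",im)
    np.savez(f"pics/{name}.npz",ee_rot=o["ee_rot"],position=o["position"]);return o,im
E
python3 - <<'E'
from h import *
T=cam("top");S=cam("scene");f=lambda x,y:(90+x/2.286,100+y/2.286);g=lambda x,y:(100+x/1.714,40+y/1.714)
for n,p,z in [("st nl",f(185,263),.018),("st nr",f(283,268),.018),("st fr",f(293,138),.018),("c fl",f(467,140),.118),("c fr",f(564,141),.118),("c nr",f(557,228),.032),("c nl",f(462,227),.032),("bar n",f(512,210),.1),("bar f",f(520,172),.11),
 ("flux",f(347,180),.035),("dish",f(357,97),.02),("tweez1",f(352,228),.005),("tweez2",f(328,308),.005),("bottle",f(70,178),.14),("beaker",f(665,207),.03),("burn",f(184,315),.01)]:
    print(n,onz(T,p,z).round(3))
for n,a,b in [("handle end",f(210,245),g(375,318)),("handle in",f(216,198),g(331,346)),("lens",f(222,165),g(301,367)),("hinge",f(230,113),g(255,402))]:
    print(n,tri([T,S],[a,b]).round(3))
for n,a in [("st",g(268,490)),("st",g(376,425))]: print(n,onz(S,a,.018).round(3))
E
```

```text
st nl [0.424 0.275 0.018]
st nr [0.419 0.115 0.018]
st fr [0.638 0.107 0.018]
c fl [ 0.615 -0.174  0.118]
c fr [ 0.617 -0.326  0.118]
c nr [ 0.493 -0.329  0.032]
c nl [ 0.491 -0.175  0.032]
bar n [ 0.509 -0.247  0.1  ]
bar f [ 0.567 -0.258  0.11 ]
flux [0.565 0.015 0.035]
dish [0.711 0.002 0.02 ]
tweez1 [0.49  0.005 0.005]
tweez2 [0.357 0.041 0.005]
bottle [0.535 0.436 0.14 ]
beaker [ 0.533 -0.507  0.03 ]
burn [0.34  0.274 0.01 ]
handle end [0.418 0.205 0.24 ]
handle in [0.492 0.2   0.22 ]
lens [0.544 0.197 0.204]
hinge [0.628 0.195 0.179]
st [0.654 0.281 0.018]
st [0.441 0.292 0.018]
```

```bash
cat >> h.py <<'E'
def view(cpos,look,up=(0,0,1)):
    M=np.array(imaging.calibration("wrist")["tool_from_camera"])
    z=np.array(look,float)-cpos;z/=np.linalg.norm(z);x=np.cross(z,up);x/=np.linalg.norm(x)
    Rc=np.c_[x,np.cross(z,x),z];R=Rc@M[:3,:3].T
    return cpos-R@M[:3,3],R
E
python3 - <<'E'
from h import *
for c in [(.48,.50,.36),(.5,-.1,.36)]:
    p,R=view(np.array(c),(.53,.19,.14));print(p.round(3),R.round(2).tolist(),goal(p,R).tolist())
E
```

```text
[0.496 0.406 0.255] [[0.06, -0.99, 0.15], [-0.34, -0.16, -0.93], [0.94, 0.0, -0.34]] [-0.333, -0.0776, -0.007, 1.2379, 0.7363, -1.7665]
[ 0.509 -0.008  0.252] [[0.04, 0.99, 0.1], [0.37, -0.1, 0.92], [0.93, 0.0, -0.37]] [-0.4826, -0.4639, -0.0037, -0.7871, 0.9974, 1.1646]
```

```bash
python3 -m inch '[[[-0.02,-0.02,-0.05,0,0,0,-1],[-0.04,-0.04,-0.1,0,0,0,-1],[-0.1,-0.1,-0.15,-0.1,0.12,0.15,-1],[-0.13,-0.13,-0.17,-0.16,0.2,0.23,-1],[-0.17,-0.16,-0.18,-0.24,0.3,0.35,-1],[-0.2,-0.19,-0.18,-0.31,0.4,0.46,-1],[-0.24,-0.23,-0.18,-0.39,0.5,0.58,-1],[-0.27,-0.26,-0.18,-0.47,0.6,0.7,-1],[-0.31,-0.3,-0.18,-0.55,0.7,0.82,-1],[-0.34,-0.33,-0.18,-0.63,0.8,0.93,-1]]]'
python3 -c "
from h import *
o=sensors.get_obs();print(np.round(o['joint_pos'],2))
p,R=view(np.array((.5,-.1,.36)),(.53,.19,.14));print(goal(p,R).tolist())"
```

```text
clock: 2.2
position: [0.3998, 0.2035, 0.4289]
ee_rot: [0.516, 0.747, 0.312, -0.28]
ft_force: [1.8, 0.4, -0.8]
grip_width: 1.001
grasp_force: 0.0
[-0.68 -0.2   0.59  1.85 -0.76  1.51  0.33]
[-0.2917, 0.0138, -0.0559, -0.2346, 0.2984, 0.3506]
```

```bash
python3 -m inch '[[[-0.04,0,-0.01,-0.04,0.05,0.06,-1],[-0.08,0,-0.015,-0.08,0.1,0.12,-1],[-0.12,0,-0.02,-0.12,0.15,0.18,-1],[-0.17,0.01,-0.03,-0.16,0.2,0.24,-1],[-0.21,0.01,-0.04,-0.2,0.25,0.3,-1],[-0.26,0.01,-0.05,-0.235,0.3,0.35,-1],[-0.29,0.014,-0.055,-0.235,0.3,0.35,-1],[-0.29,0.014,-0.055,-0.235,0.3,0.35,-1]]]'
python3 -c "
from h import *
o=sensors.get_obs();print(np.round(o['joint_pos'],2))
o,im=shot('w1')
for l in ['handle','tile','tile_edge','pivot']: print(l,[(np.round(d['pixel']),d['conf']) for d in spotter.look_for(l,'wrist')][:2])
cv2.imwrite('pics/w1b.png',cv2.resize(im,(800,600),interpolation=2))"
```

```text
clock: 3.0
position: [0.5092, -0.0083, 0.2485]
ee_rot: [0.617, 0.556, 0.412, -0.375]
ft_force: [0.7, 0.2, -0.1]
grip_width: 0.998
grasp_force: 0.0
[-0.16  0.54  0.82  1.85 -1.25  1.88  0.89]
handle [(array([256., 123.]), 0.77)]
tile [(array([256., 225.]), 0.61)]
tile_edge [(array([257., 228.]), 0.62), (array([268., 128.]), 0.4)]
pivot [(array([255., 126.]), 0.91)]
```

View pics/w1b.png

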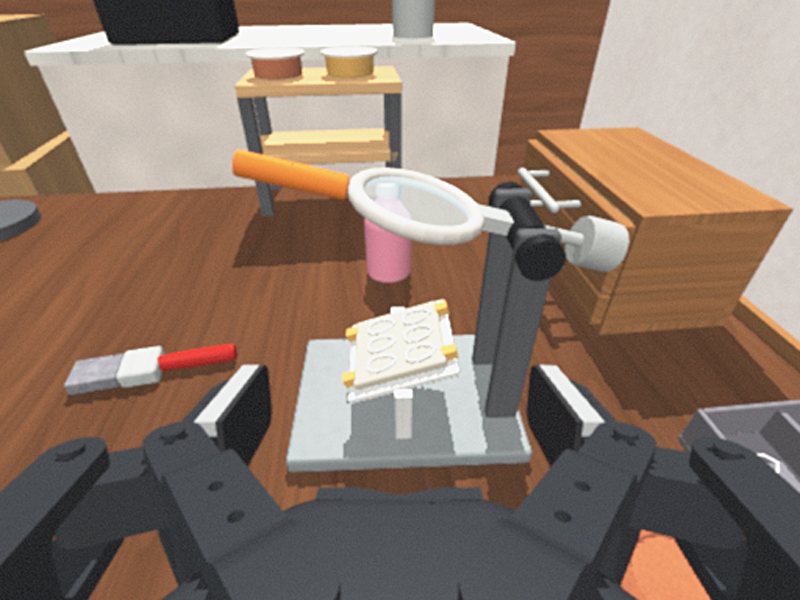

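Clear side view: the handle runs from (235,165) to (348,186), the lens is centred at (415,205), and the tile corners are near (350,385), (455,360), (445,310), (350,330), all in 800-px coordinates. I'll zoom in on the tile for sub-pixel corners.

```bash
python3 -c "
import cv2
a=cv2.imread('pics/w1.png')
b=cv2.resize(a[185:265,210:310],None,fx=6,fy=6,interpolation=2)
c=cv2.resize(a[90:140,140:240],None,fx=6,fy=6,interpolation=2)
import numpy as np
b=cv2.resize(a[185:230+35,210:310],None,fx=6,fy=6,interpolation=2)
cv2.imwrite('pics/w1c.png',b)
# orange handle axis via PCA
h=cv2.cvtColor(a,cv2.COLOR_BGR2HSV);m=cv2.inRange(h,(5,170,120),(20,255,255));m[:85]=0;m[140:]=0;m[:,:140]=0;m[:,230:]=0
p=np.argwhere(m)[:,::-1].astype(float);u=np.linalg.svd(p-p.mean(0),full_matrices=False)[2][0];s=(p-p.mean(0))@u
print(len(p),p.mean(0),u,p.mean(0)+u*s.min(),p.mean(0)+u*s.max())
"
```

```text
1055 [185.72985782 112.32227488] [0.9740992 0.2261211] [148.82466009 103.7553407 ] [221.98906242 120.73925239]
```

View pics/w1c.png

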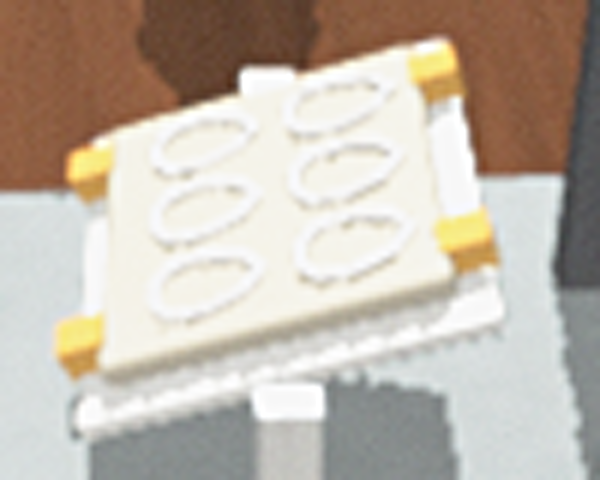

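```bash
cat > fit.py <<'E'
from h import *
def frame(x,y,yaw): return Rn.from_euler('z',yaw).as_matrix(),np.array([x,y,0])
def tilepts(q,th,cx,cz,s=.042):
    R,o=frame(*q);R2=R@Rn.from_euler('y',-th).as_matrix() # x up the slope
    c=o+R@[cx,0,cz];return np.array([c+R2@[a*s,b*s,0] for a,b in [(-1,-1),(1,-1),(1,1),(-1,1)]])
def armpts(q,al,ds):  # al>0: handle end below level
    R,o=frame(*q);return np.array([o+R@np.array([.09-d*np.cos(al),0,.2-d*np.sin(al)]) for d in ds])
T=cam("top")
E
python3 - <<'E'
from fit import *
o=np.load("pics/w1.npz");W=cam("wrist",o)
base=np.array([(290,461),(528,458),(310,340)])/1.5625
bt=np.array([(170.9,215),(213.8,217.2),(218.2,160.4)])
tc=np.array([(227.2,245.8),(285.8,231.3),(278.3,193.3),(228.7,208.3)])
hd=np.array([(148.8,103.8),(222,120.7)])
def base3(q): 
    R,t=frame(*q);return np.array([t+R@[a*.11,b*.08,.018] for a,b in [(-1,-1),(1,-1),(-1,1)]])
def baset(q):
    R,t=frame(*q);return np.array([t+R@[a*.11,b*.08,.018] for a,b in [(-1,1),(-1,-1),(1,-1)]])
def res(v):
    q=v[:3]
    return np.r_[(proj(W,base3(q))-base).ravel(),(proj(T,baset(q))-bt).ravel(),(proj(W,tilepts(q,*v[3:6]))-tc).ravel(),(proj(W,armpts(q,v[6],[.214,.139]))-hd).ravel()]
s=least_squares(res,[.532,.191,-.03,.3,0,.12,-.2],loss='soft_l1')
print(s.x.round(4),np.degrees(s.x[[2,3,6]]));print(s.fun.round(1));print(np.degrees(np.sqrt(np.diag(np.linalg.inv(s.jac.T@s.jac)))[[3,6]]))
np.save("fit.npy",s.x)
print(armpts(s.x[:3],s.x[6],[.19]),proj(W,armpts(s.x[:3],s.x[6],[0])))
E
```

```text
[ 0.5359  0.1923 -0.0723  0.3423 -0.0074  0.0853 -0.2573] [ -4.14021352  19.61319586 -14.74002833]
[-4.7  1.9  3.9 -1.  -1.3 -0.7 -1.1 -2.1 -1.3 -0.3  0.6 -0.5 -1.   2.2
 -0.1  0.5  0.9 -0.9  0.3 -0.8  1.8  0.3 -1.7 -0.7]
[1.98470691 0.35719601]
[[0.44239787 0.19909365 0.24834239]] [[334.81689866 146.13011956]]
```

```bash
python3 - <<'E'
from h import *
y=-.05;R=np.array([[-np.cos(y),np.sin(y),0],[-np.sin(y),-np.cos(y),0],[0,0,1]]).T
x=np.array([-np.cos(y),-np.sin(y),0]);z=np.array([0,0,-1]);R=np.c_[x,np.cross(z,x),z];print(R.round(2).tolist())
print(goal((.44,.08,.42),R).tolist(),goal((.44,.2,.36),R).tolist())
E
```

```text
[[-1.0, 0.05, 0.0], [0.05, 1.0, 0.0], [0.0, 0.0, -1.0]]
[0.1833, -0.0757, 0.0089, 0.948, -0.9017, -1.4038] [0.1728, -0.0873, 0.1421, 0.948, -0.9017, -1.4038]
```

```bash
python3 -m inch '[[[0.05,-0.02,0,0.07,-0.07,-0.1,-1],[0.1,-0.04,0,0.14,-0.14,-0.21,-1],[0.14,-0.06,0.005,0.21,-0.2,-0.31,-1],[0.18,-0.075,0.01,0.28,-0.26,-0.41,-1],[0.18,-0.075,0.01,0.35,-0.33,-0.51,-1],[0.18,-0.075,0.01,0.42,-0.4,-0.62,-1],[0.18,-0.075,0.01,0.49,-0.46,-0.72,-1],[0.18,-0.075,0.01,0.56,-0.53,-0.83,-1],[0.18,-0.075,0.01,0.63,-0.6,-0.93,-1],[0.18,-0.075,0.01,0.7,-0.67,-1.04,-1]]]'
python3 - <<'E'
from h import *
y=-.05;x=np.array([-np.cos(y),-np.sin(y),0]);z=np.array([0,0,-1]);R=np.c_[x,np.cross(z,x),z]
print(goal((.44,.2,.36),R).tolist())
E
```

```text
clock: 4.25
position: [0.4409, 0.0794, 0.4165]
ee_rot: [0.203, 0.965, 0.124, -0.11]
ft_force: [0.0, 0.6, -0.2]
grip_width: 0.997
grasp_force: 0.0
[0.0298, 0.0956, 0.0877, 0.2445, -0.2291, -0.361]
```

```bash
python3 -m inch '[[[0.005,0.02,0.015,0.07,-0.065,-0.1,-1],[0.01,0.04,0.035,0.14,-0.13,-0.2,-1],[0.02,0.06,0.055,0.2,-0.19,-0.3,-1],[0.03,0.085,0.075,0.24,-0.23,-0.36,-1],[0.03,0.0956,0.0877,0.2445,-0.229,-0.361,-1],[0.03,0.0956,0.0877,0.2445,-0.229,-0.361,-1]]]'
python3 - <<'E'
from h import *
o,im=shot('w2');print(np.round(o['joint_pos'],2))
W=cam("wrist",o)
h=cv2.cvtColor(im,cv2.COLOR_BGR2HSV);m=cv2.inRange(h,(5,170,110),(20,255,255))
n,l,s,c=cv2.connectedComponentsWithStats(m);i=1+s[1:,4].argmax();p=np.argwhere(l==i)[:,::-1]
print(s[i],c[i])
for d in [0,.25,.5,.75,1.]:
    pass
from fit import armpts
v=np.load('fit.npy');print(proj(W,armpts(v[:3],v[6],[.214,.139])).round(),o['position'])
r=cv2.minAreaRect(p.astype(np.float32));print(r)
y=-.05;x=np.array([-np.cos(y),-np.sin(y),0]);z=np.array([0,0,-1]);R=np.c_[x,np.cross(z,x),z]
print(goal((.437,.2,.248),R).tolist())
E
```

```text
clock: 4.85
position: [0.4391, 0.202, 0.3583]
ee_rot: [0.025, 1.0, 0.001, -0.003]
ft_force: [-0.0, -0.8, -0.7]
grip_width: 0.996
grasp_force: 0.0
[-0.93 -0.04  0.4   1.65  0.01  1.53  0.99]
[ 244  170   19   79 1340] [252.98283582 207.86268657]
[[252. 175.]
 [250. 243.]] [0.43905328 0.20198813 0.35829286]
((253.0, 209.0), (78.0, 18.0), 90.0)
[0.0024, -0.0003, 0.1112, 0.0015, -0.0054, -0.0045]
```

```bash
python3 -m inch '[[[0.001,0,0.04,0,0,0,-1],[0.002,0,0.08,0,0,0,-1],[0.002,0,0.105,0,0,0,-1],[0.002,0,0.111,0,0,0,-1],[0.002,0,0.111,0,0,0,0.5],[0.002,0,0.111,0,0,0,1],[0.002,0,0.111,0,0,0,1],[0.002,0,0.111,0,0,0,1],[0.002,0,0.111,0,0,0,1],[0.002,0,0.111,0,0,0,1]]]' 25
python3 - <<'E'
from h import *
v=np.load('fit.npy')
# path of the grip point for arm angles (deg below level), relative to now, in tool axes (x back, z down)
a0=v[6];d=.19
for a in [-10,0,10,15,20,22,24,25]:
    a=np.radians(a);print(round(np.degrees(a)),round(d*(np.cos(a)-np.cos(a0)),4),round(d*(np.sin(a)-np.sin(a0)),4))
E
```

```text
clock: 5.9
position: [0.4384, 0.2002, 0.2484]
ee_rot: [0.028, 1.0, 0.001, -0.002]
ft_force: [0.0, 1.6, 0.7]
grip_width: 0.202
grasp_force: 26.1
-10 0.0034 0.0153
0 0.0063 0.0483
10 0.0034 0.0813
15 -0.0002 0.0975
20 -0.0052 0.1133
22 -0.0076 0.1195
24 -0.0102 0.1256
25 -0.0115 0.1286
```

```bash
python3 -m inch '[[[0.0035,0,0.015,0,0,0,1],[0.005,0,0.032,0,0,0,1],[0.0063,0,0.048,0,0,0,1],[0.005,0,0.065,0,0,0,1],[0.0034,0,0.081,0,0,0,1],[0,0,0.097,0,0,0,1],[-0.005,0,0.113,0,0,0,1],[-0.0076,0,0.12,0,0,0,1],[-0.0105,0,0.127,0,0,0,1],[-0.0105,0,0.127,0,0,0,1]]]'

```

```text
clock: 6.9
position: [0.4482, 0.1996, 0.1208]
ee_rot: [0.028, 1.0, 0.0, -0.003]
ft_force: [-2.7, 2.0, 4.5]
grip_width: 0.199
grasp_force: 28.8
```

```bash
python3 -m inch '[[[0,0,0,0,0,0,-1],[0,0,0,0,0,0,-1],[0,0,0,0,0,0,-1],[0,0,0,0,0,0,-1],[0,0,-0.05,0,0,0,-1],[0,0,-0.1,0,0,0,-1],[0,0,-0.15,0,0,0,-1],[0,0,-0.2,0,0,0,-1],[0,0,-0.25,0,0,0,-1],[0,0,-0.28,0,0,0,-1]]]'
python3 - <<'E'
from h import *
for c in [(.5,-.1,.36),(.51,-.12,.27)]:
    p,R=view(np.array(c),(.52,.19,.13),);print(p.round(3),goal(p,R).tolist())
E
```

```text
clock: 7.9
position: [0.4498, 0.1989, 0.4051]
ee_rot: [0.028, 1.0, 0.002, -0.001]
ft_force: [0.5, -0.5, -0.1]
grip_width: 1.003
grasp_force: 0.0
[ 0.505 -0.011  0.25 ] [-0.0677, -0.2067, 0.154, -0.9105, 0.8962, 1.3849]
[ 0.513 -0.007  0.185] [-0.075, -0.2024, 0.219, -1.0722, 1.0954, 1.262]
```

```bash
python3 -m inch '[[[-0.01,-0.04,0,-0.06,0.06,0.1,-1],[-0.02,-0.08,0,-0.13,0.13,0.2,-1],[-0.03,-0.12,0,-0.2,0.19,0.3,-1],[-0.04,-0.16,0,-0.26,0.26,0.4,-1],[-0.05,-0.19,0,-0.33,0.32,0.5,-1],[-0.06,-0.2,0,-0.4,0.39,0.6,-1],[-0.067,-0.206,0.01,-0.46,0.45,0.7,-1],[-0.067,-0.206,0.03,-0.53,0.52,0.8,-1],[-0.067,-0.206,0.06,-0.6,0.58,0.9,-1],[-0.067,-0.206,0.09,-0.66,0.65,1.0,-1]]]'
python3 - <<'E'
from h import *
for c in [(.5,-.1,.36),(.51,-.1,.31)]:
    p,R=view(np.array(c),(.52,.19,.13),);print(p.round(3),goal(p,R).tolist())
print(sensors.get_obs()['joint_pos'])
E
```

```text
clock: 8.9
position: [0.5045, -0.0108, 0.3097]
ee_rot: [0.486, 0.761, 0.314, -0.294]
ft_force: [-0.1, 0.1, -0.8]
grip_width: 1.003
grasp_force: 0.0
[ 0.506 -0.011  0.25 ] [-0.0457, -0.0107, 0.0373, -0.2511, 0.2467, 0.3767]
[0.513 0.001 0.211] [-0.071, -0.0074, 0.0701, -0.2426, 0.3631, 0.3469]
[-0.28495831  0.43169084  0.84691572  1.62030713 -0.94009936  1.90734827
  1.05684644]
```

```bash
python3 -m inch '[[[-0.018,-0.002,0.018,-0.06,0.09,0.08,-1],[-0.036,-0.004,0.035,-0.12,0.18,0.17,-1],[-0.054,-0.006,0.053,-0.18,0.27,0.26,-1],[-0.071,-0.0074,0.07,-0.2426,0.363,0.347,-1],[-0.071,-0.0074,0.07,-0.2426,0.363,0.347,-1],[-0.071,-0.0074,0.07,-0.2426,0.363,0.347,-1],[-0.071,-0.0074,0.07,-0.2426,0.363,0.347,-1]]]'
python3 - <<'E'
from h import *
o,im=shot('w3');print(np.round(o['joint_pos'],2))
cv2.imwrite('pics/w3b.png',cv2.resize(im[100:310,160:370],None,fx=2.85,fy=2.85,interpolation=2))
E
```

```text
clock: 9.6
position: [0.5141, 0.001, 0.2138]
ee_rot: [0.574, 0.562, 0.429, -0.413]
ft_force: [0.2, -0.0, 0.3]
grip_width: 0.996
grasp_force: 0.0
[-0.04  0.64  0.66  1.8  -1.27  1.92  0.99]
```

View pics/w3b.png

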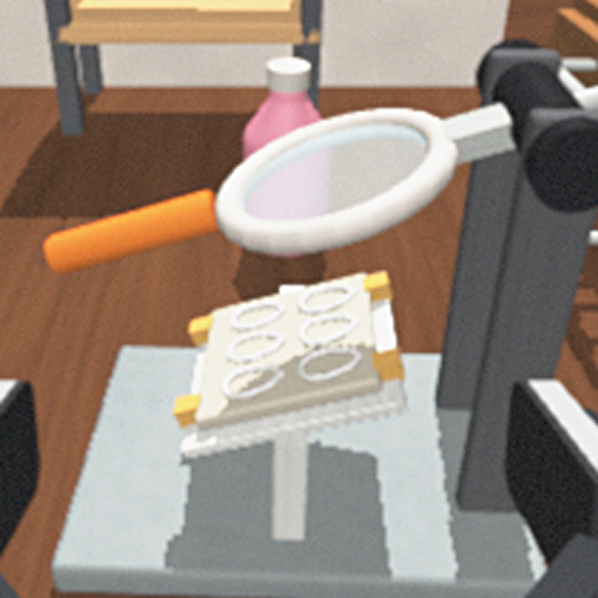

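```bash
cat > f2.py <<'E'
from fit import *
def pca(im,box):
    a,b,c,d=box;h=cv2.cvtColor(im,cv2.COLOR_BGR2HSV);m=cv2.inRange(h,(5,170,110),(20,255,255))
    n,l,s,ce=cv2.connectedComponentsWithStats(m)
    i=max(range(1,n),key=lambda i:s[i,4]*(a<ce[i][0]<c and b<ce[i][1]<d));p=np.argwhere(l==i)[:,::-1].astype(float)
    m=p.mean(0);u=np.linalg.svd(p-m,full_matrices=False)[2][0];u*=np.sign(u[0]);s=(p-m)@u;return m+u*s.min(),m+u*s.max()
if __name__=="__main__":
    W=[cam("wrist",np.load(f"pics/{n}.npz")) for n in("w1","w3")]
    im=cv2.imread("pics/w3.png");f=lambda a:np.array(a)/2.85+[160,100]
    H=[np.array([(148.8,103.8),(222,120.7)]),np.array(pca(im,(160,150,250,210)))];print(H[1].round(1))
    tc=[np.array([(227.2,245.8),(285.8,231.3),(278.3,193.3),(228.7,208.3)]),f([(197,428),(382,385),(364,281),(212,325)])]
    fl=[np.array([(310,340),(290,461)])/1.5625,f([(122,348),(55,573)])]
    bt=np.array([(170.9,215),(213.8,217.2),(218.2,160.4)])
    def res(v,use):
        q=v[:3];R,t=frame(*q);B=lambda l:np.array([t+R@[a*.11,b*.08,.018] for a,b in l]);r=[]
        for i in use:
            r+=[(proj(W[i],tilepts(q,*v[3:6]))-tc[i]).ravel()*1.5,(proj(W[i],armpts(q,v[6+i],[.214,.139]))-H[i]).ravel()*[.3,1,.3,1],(proj(W[i],B([(-1,1),(-1,-1)]))-fl[i]).ravel()*.5]
        return np.r_[tuple(r)+((proj(T,B([(-1,1),(-1,-1),(1,-1)]))-bt).ravel(),)]
    for use in [(0,),(1,),(0,1)]:
        s=least_squares(res,[.532,.191,-.05,.3,0,.1,-.2,.3],loss='soft_l1',args=(use,))
        print(use,s.x.round(3),"tile",np.degrees(s.x[3]).round(2),"arm",np.degrees(s.x[6:]).round(2),"yaw",np.degrees(s.x[2]).round(1));print(s.fun.round(1))
E
python3 f2.py
```

```text
[[175.6 189.9]
 [235.5 172.2]]
(0,) [ 0.536  0.195 -0.053  0.331 -0.007  0.083 -0.256  0.3  ] tile 18.99 arm [-14.65  17.19] yaw -3.0
[-0.5  3.4  0.4  0.4  0.4 -1.  -0.3 -0.7  0.5  0.5 -0.5 -1.1 -1.1 -0.4
 -1.8  0.8 -1.2 -1.7 -1.4 -0.7 -0.5 -1. ]
(1,) [ 0.536  0.194 -0.04   0.337 -0.007  0.08  -0.2    0.325] tile 19.32 arm [-11.46  18.64] yaw -2.3
[ 0.1  2.4  0.   1.   0.1 -1.6 -0.2 -2.8  0.7 -0.6 -0.7  1.  -1.3 -0.5
 -1.2  0.3 -0.8 -1.3 -0.9 -0.9 -0.8 -1.2]
(0, 1) [ 0.537  0.196 -0.044  0.326 -0.008  0.081 -0.255  0.33 ] tile 18.66 arm [-14.62  18.91] yaw -2.5
[-0.   4.2  0.5  1.2 -0.2  0.1 -0.6  0.3  0.8  0.5 -0.2 -1.3 -1.  -0.4
 -1.1  0.8 -0.1  0.1 -0.  -0.1  0.5 -2.4 -0.  -4.5  1.2 -0.7 -0.2  0.9
 -0.7 -0.8 -0.6 -0.4 -1.2 -1.8 -1.3 -1.2 -1.  -1.5]
```

```bash
python3 - <<'E'
from fit import *
v=[.5365,.195,-.046,.328,-.0075,.0815]
out=[]
for n,(x,y) in (("w1",(215,185)),("w3",(218,192))):
    im=cv2.imread(f"pics/{n}.png");W=cam("wrist",np.load(f"pics/{n}.npz"))
    c=cv2.resize(im[y:y+75,x:x+90 if n=="w1" else x+90],None,fx=4.4*1,fy=8*1,interpolation=2) if 0 else cv2.resize(im[y:y+80,x-8:x+82],None,fx=4.4,fy=4.4,interpolation=2)
    p=((proj(W,tilepts(v[:3],*v[3:]))-[x-8,y]+.5)*4.4-.5);print((p/4.4+[x-8,y]).round(1).tolist())
    d=c.copy();cv2.polylines(d,[np.round(p*16).astype(int)],True,(0,0,255),1,cv2.LINE_AA,4)
    out.append(np.vstack([c[:300],d[:300]]))
cv2.imwrite("pics/ov.png",np.hstack(out));print(np.hstack(out).shape)
E
```

```text
[[227.6, 249.0], [286.7, 232.4], [278.8, 193.6], [228.9, 208.8]]
[[229.5, 250.6], [294.6, 235.3], [288.7, 197.2], [234.9, 211.3]]
(600, 792, 3)
```

View pics/ov.png

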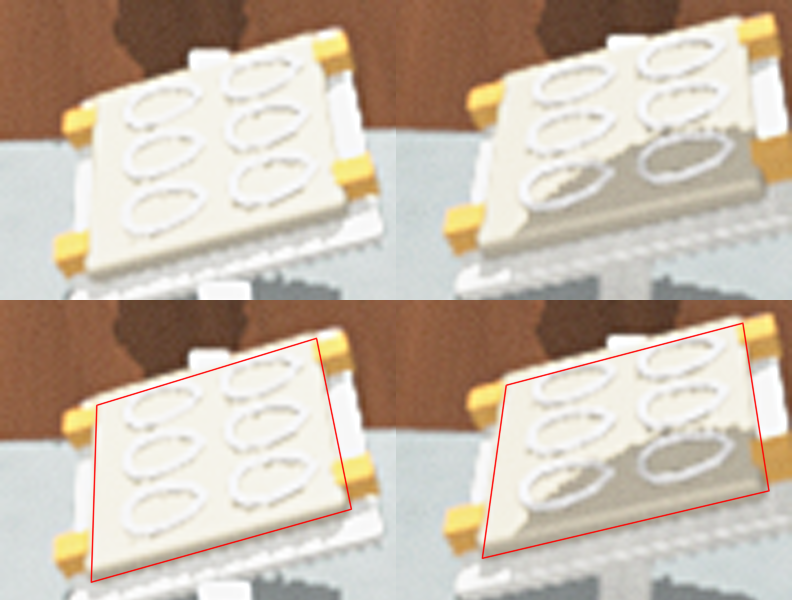

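```bash
python3 - <<'E'
from fit import *
W=[cam("wrist",np.load(f"pics/{n}.npz")) for n in("w1","w3")]
H=[np.array([(148.8,103.8),(222,120.7)]),np.array([(175.6,189.9),(235.5,172.2)])]
tc=[np.array([(93,268),(347,203),(318,38),(97,103)])/4.4+[207,185],np.array([(487-396,242),(762-396,180),(745-396,20),(507-396,82)])/4.4+[210,192]]
bt=np.array([(170.9,215),(213.8,217.2),(218.2,160.4)])
def res(v,sg):
    q=v[:3];R,t=frame(*q);r=[v[8:14]/sg,v[14:20]/(sg*2)]
    for i in (0,1):
        K,Rc,tt=W[i];C=(K,Rn.from_rotvec(v[14+3*i:17+3*i]).as_matrix()@Rc,tt+v[8+3*i:11+3*i])
        r+=[(proj(C,tilepts(q,*v[3:6]))-tc[i]).ravel(),(proj(C,armpts(q,v[6+i],[.214,.139]))-H[i]).ravel()*[.5,1,.5,1]]
    return np.r_[tuple(r)+((proj(T,np.array([t+R@[a*.11,b*.08,.018] for a,b in [(-1,1),(-1,-1),(1,-1)]]))-bt).ravel(),)]
for sg in (.0005,.003,.008):
    s=least_squares(res,np.r_[.532,.191,-.05,.3,0,.1,-.2,.3,np.zeros(12)],loss='soft_l1',args=(sg,))
    print(sg,s.x[:6].round(3),"tile",np.degrees(s.x[3]).round(2),"arm",np.degrees(s.x[6:8]).round(2),"sd",np.degrees(np.sqrt(np.diag(np.linalg.inv(s.jac.T@s.jac)))[[3,7]]).round(1),s.cost.round(1))
E
```

```text
0.0005 [ 0.534  0.195 -0.051  0.333 -0.005  0.084] tile 19.07 arm [-14.79  18.9 ] sd [1.5 0.7] 11.8
0.003 [ 0.533  0.193 -0.049  0.321 -0.004  0.083] tile 18.39 arm [-15.15  19.07] sd [1.5 1. ] 10.0
0.008 [ 0.532  0.192 -0.049  0.312 -0.003  0.082] tile 17.89 arm [-15.33  19.13] sd [1.3 1.3] 7.7
```

```bash
python3 - <<'E'
from h import *
c,s=np.cos(.61),np.sin(.61);z=np.array([s,0,-c]);x=np.array([-c,0,-s]);R=np.c_[x,np.cross(z,x),z]
p=np.array([.534,-.251,.104])-.15*z;print(p,goal(p,R).tolist(),goal((.45,-.1,.3),R).tolist())
E
```

```text
[ 0.44806988 -0.251       0.2269472 ] [-0.0608, -0.059, -0.2468, 0.5955, -1.415, -1.7011] [0.053, -0.0605, -0.1237, 0.5955, -1.415, -1.7011]
```

```bash
python3 -m inch '[[[0.01,-0.01,-0.04,0,0,0,-1],[0.03,-0.03,-0.08,0.03,-0.07,-0.08,-1],[0.05,-0.06,-0.12,0.07,-0.16,-0.19,-1],[0.05,-0.06,-0.13,0.1,-0.24,-0.3,-1],[0.05,-0.06,-0.14,0.14,-0.33,-0.41,-1],[0.05,-0.06,-0.15,0.17,-0.42,-0.52,-1],[0.04,-0.06,-0.16,0.21,-0.5,-0.62,-1],[0.03,-0.06,-0.17,0.25,-0.58,-0.72,-1],[0.02,-0.06,-0.18,0.28,-0.67,-0.82,-1],[0.01,-0.06,-0.19,0.32,-0.75,-0.92,-1]]]'
python3 - <<'E'
from h import *
c,s=np.cos(.61),np.sin(.61);z=np.array([s,0,-c]);x=np.array([-c,0,-s]);R=np.c_[x,np.cross(z,x),z]
p=np.array([.534,-.251,.104])-.15*z;print(sensors.get_obs()['joint_pos'].round(2) if 0 else np.round(sensors.get_obs()['joint_pos'],2),goal(p,R).tolist())
E
```

```text
clock: 10.65
position: [0.4485, -0.1767, 0.2781]
ee_rot: [0.314, 0.917, 0.241, -0.039]
ft_force: [-0.9, 0.4, -0.6]
grip_width: 1.002
grasp_force: 0.0
[-0.1   0.16  0.75  1.75 -0.54  1.54  1.66] [-0.0525, -0.0726, 0.0103, 0.2849, -0.6561, -0.78]
```

```bash
python3 -m inch '[[[-0.007,-0.01,0,0.035,-0.08,-0.1,-1],[-0.014,-0.02,0,0.07,-0.17,-0.2,-1],[-0.02,-0.03,0.002,0.11,-0.25,-0.3,-1],[-0.03,-0.04,0.004,0.14,-0.33,-0.4,-1],[-0.04,-0.05,0.006,0.18,-0.42,-0.5,-1],[-0.045,-0.06,0.008,0.22,-0.5,-0.6,-1],[-0.05,-0.07,0.01,0.25,-0.58,-0.7,-1],[-0.0525,-0.0726,0.0103,0.285,-0.656,-0.78,-1],[-0.0525,-0.0726,0.0103,0.285,-0.656,-0.78,-1],[-0.0525,-0.0726,0.0103,0.285,-0.656,-0.78,-1]]]'
python3 - <<'E'
from h import *
o,im=shot('w4');print(np.round(o['joint_pos'],2))
for l in ['selector_grip','console']: print(l,[(np.round(d['pixel']),d['conf']) for d in spotter.look_for(l,'wrist')][:2])
print(proj(cam('wrist',o),[.534,-.251,.104]))
cv2.imwrite('pics/w4b.png',cv2.resize(im[40:300,110:400],None,fx=2.3,fy=2.3,interpolation=2))
E
```

```text
clock: 11.65
position: [0.447, -0.2498, 0.2261]
ee_rot: [0.003, 0.955, 0.003, 0.297]
ft_force: [0.3, 0.4, 0.7]
grip_width: 1.004
grasp_force: 0.0
[-0.15 -0.33  0.69  2.22 -0.17  0.67  2.23]
selector_grip [(array([259., 185.]), 0.73)]
console [(array([255., 166.]), 0.67), (array([406.,  34.]), 0.61)]
[[252.89523037 186.11874952]]
```

View pics/w4b.png

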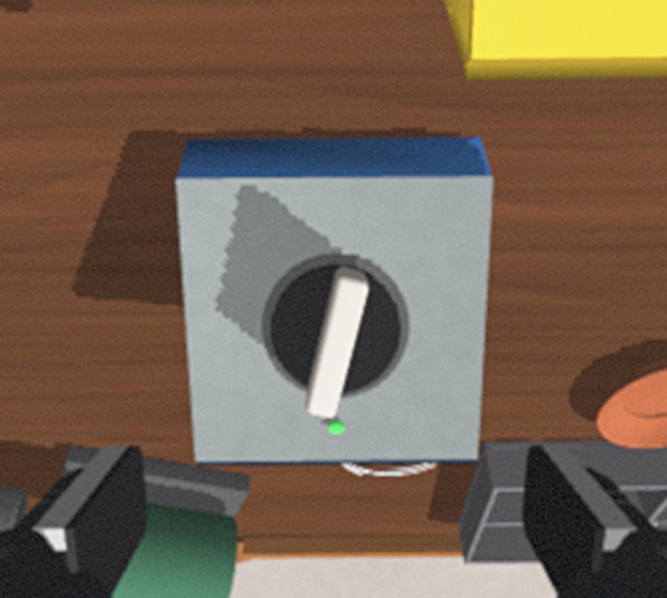

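The blue console with the grey panel is confirmed. The white bar is centred at about wrist pixel (257,188), tilted about 12° clockwise from image-up, with free space around it.

```bash
python3 -m inch '[[[0,0.003,0.03,0,0,0.1,-1],[-0.001,0.005,0.06,0,0,0.21,-1],[-0.001,0.005,0.08,0,0,0.21,-1],[-0.001,0.005,0.08,0,0,0.21,-1]]]'
python3 - <<'E'
from h import *
o,im=shot('w5');print(np.round(o['joint_pos'],2))
C=cam('wrist',o);print(proj(C,np.array([[.534,-.246,.104]])))
g=cv2.cvtColor(im,cv2.COLOR_BGR2HSV);m=cv2.inRange(g,(0,0,185),(180,50,255));m[:60]=0;m[330:]=0;m[:,:170]=0;m[:,345:]=0
n,l,s,c=cv2.connectedComponentsWithStats(m);
for i in sorted(range(1,n),key=lambda i:-s[i,4])[:3]:
    p=np.argwhere(l==i)[:,::-1].astype(np.float32);print(s[i],cv2.minAreaRect(p))
cv2.imwrite('pics/w5b.png',im)
E
```

```text
clock: 12.2
position: [0.493, -0.2441, 0.1572]
ee_rot: [0.102, 0.95, 0.032, 0.292]
ft_force: [0.7, 0.9, -0.1]
grip_width: 1.002
grasp_force: 0.0
[-0.31 -0.1   0.85  2.24 -0.49  0.51  2.29]
[[252.78936742 215.55349417]]
[  170   102   174   192 19154] ((253.56378173828125, 198.47393798828125), (163.49786376953125, 175.2811737060547), 79.09497833251953)
[ 233  293  112   34 1487] ((290.1530456542969, 315.0971984863281), (31.36283302307129, 112.38026428222656), 82.80652618408203)
```

View pics/w5b.png

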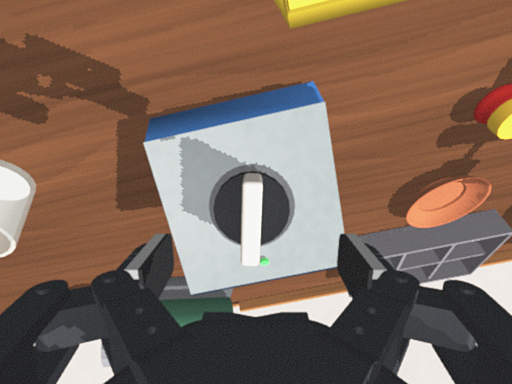

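```bash
python3 -m inch '[[[0,0,0,0,0,-0.14,-1],[0,0,0,0,0,-0.28,-1],[0,0,0,0,0,-0.42,-1],[0,0,0,0,0,-0.56,-1],[0,0,0,0,0,-0.7,-1],[0,0,0,0,0,-0.84,-1],[0,0,0,0,0,-0.98,-1],[0,0,0,0,0,-1.12,-1],[0,0,0,0,0,-1.26,-1],[0,0,0,0,0,-1.26,-1]]]'
python3 -c "
from h import *
o=sensors.get_obs();print(np.round(o['joint_pos'],2),Rn.from_quat(o['ee_rot']).as_matrix().round(2).tolist())"
```

```text
clock: 13.25
position: [0.5028, -0.2282, 0.1543]
ee_rot: [-0.469, 0.832, -0.16, 0.248]
ft_force: [-0.3, 0.1, 0.2]
grip_width: 1.001
grasp_force: 0.0
[-0.92 -0.5   1.24  2.27  0.57  0.51  2.6 ] [[-0.44, -0.7, 0.56], [-0.86, 0.51, -0.03], [-0.26, -0.5, -0.83]]
```

```bash
R='[[[0,0,0,0,0,0.14,-1],[0,0,0,0,0,0.28,-1],[0,0,0,0,0,0.42,-1],[0,0,0,0,0,0.56,-1],[0,0,0,0,0,0.7,-1],[0,0,0,0,0,0.84,-1],[0,0,0,0,0,0.98,-1],[0,0,0,0,0,1.12,-1],[0,0,0,0,0,1.26,-1],[0,0,0,0,0,1.4,-1]]]'; echo; python3 -m inch '[[[0,0,0,0,0,0.14,-1],[0,0,0,0,0,0.28,-1],[0,0,0,0,0,0.42,-1],[0,0,0,0,0,0.56,-1],[0,0,0,0,0,0.7,-1],[0,0,0,0,0,0.84,-1],[0,0,0,0,0,0.98,-1],[0,0,0,0,0,1.12,-1],[0,0,0,0,0,1.26,-1],[0,0,0,0,0,1.4,-1]]]'
python3 -m inch '[[[0,0,0,0,0,0.14,-1],[0,0,0,0,0,0.28,-1],[0,0,0,0,0,0.42,-1],[0,0,0,0,0,0.56,-1],[0,0,0,0,0,0.7,-1],[0,0,0,0,0,0.84,-1],[0,0,0,0,0,0.98,-1],[0,0,0,0,0,1.12,-1],[0,0,0,0,0,1.26,-1],[0,0,0,0,0,1.4,-1]]]'
python3 -c "
from h import *
o=sensors.get_obs();print(np.round(o['joint_pos'],2),Rn.from_quat(o['ee_rot']).as_matrix().round(2).tolist())
c,s=np.cos(.61),np.sin(.61);z=np.array([s,0,-c]);x=np.array([-c,0,-s]);R=np.c_[x,np.cross(z,x),z]@Rn.from_rotvec([0,0,.21+np.pi]).as_matrix()
print(goal(np.array([.534,-.246,.104])-.07*z,R).tolist())"
```

```text
clock: 14.25
position: [0.5025, -0.2299, 0.155]
ee_rot: [0.184, 0.937, 0.04, 0.293]
ft_force: [-0.2, 0.1, 0.2]
grip_width: 0.998
grasp_force: 0.0
clock: 15.25
position: [0.5026, -0.2298, 0.1553]
ee_rot: [0.745, 0.598, 0.219, 0.199]
ft_force: [-0.4, 0.6, 1.2]
grip_width: 0.996
grasp_force: 0.0
[-0.41 -0.13  0.87  2.26 -0.33  0.44  0.54] [[0.19, 0.8, 0.56], [0.98, -0.21, -0.03], [0.09, 0.56, -0.82]]
[-0.017, -0.0003, -0.0093, 0.0248, 0.0296, 1.5742]
```

```bash
python3 -m inch '[[[-0.002,0,-0.001,0,0,0.14,-1],[-0.004,0,-0.002,0,0,0.28,-1],[-0.006,0,-0.003,0,0,0.42,-1],[-0.008,0,-0.004,0,0,0.56,-1],[-0.01,0,-0.005,0,0,0.7,-1],[-0.012,0,-0.006,0,0,0.84,-1],[-0.014,0,-0.007,0.01,0.015,0.98,-1],[-0.016,0,-0.008,0.015,0.02,1.12,-1],[-0.017,0,-0.009,0.02,0.025,1.26,-1],[-0.017,0,-0.009,0.025,0.03,1.4,-1]]]'
python3 - <<'E'
from h import *
c,s=np.cos(.61),np.sin(.61);z=np.array([s,0,-c]);x=np.array([-c,0,-s]);R=np.c_[x,np.cross(z,x),z]@Rn.from_rotvec([0,0,.21+np.pi]).as_matrix()
print(goal(np.array([.534,-.246,.104])-.07*z,R).tolist());print(goal(np.array([.534,-.246,.104])-.002*z,R).tolist())
o,im=shot('w6');print(np.round(o['joint_pos'],2));C=cam('wrist',o)
for l in ['selector_grip']: print(l,[(np.round(d['pixel']),d['conf']) for d in spotter.look_for(l,'wrist')][:2])
u=np.array([c,0,s])*np.cos(.21)+np.array([0,-1,0])*np.sin(.21)
g=np.array([.534,-.246,.104])-.011*z
print(proj(C,[g-.032*u,g,g+.032*u]).round())
m=cv2.inRange(cv2.cvtColor(im,cv2.COLOR_BGR2HSV),(0,0,0),(180,255,70));cv2.imwrite('pics/w6b.png',im)
E
```

```text
clock: 16.25
position: [0.4945, -0.2463, 0.1617]
ee_rot: [0.954, -0.017, 0.299, -0.006]
ft_force: [0.7, -0.3, -0.2]
grip_width: 1.001
grasp_force: 0.0
[-0.0007, -0.0003, -0.0001, -0.0015, 0.0024, 0.1744]
[-0.0005, -0.0002, 0.0679, -0.0015, 0.0024, 0.1744]
[-0.2  -0.09  0.75  2.23 -0.53  0.51 -0.63]
selector_grip [(array([259., 198.]), 0.59)]
[[248. 255.]
 [256. 215.]
 [264. 171.]]
```

View pics/w6b.png

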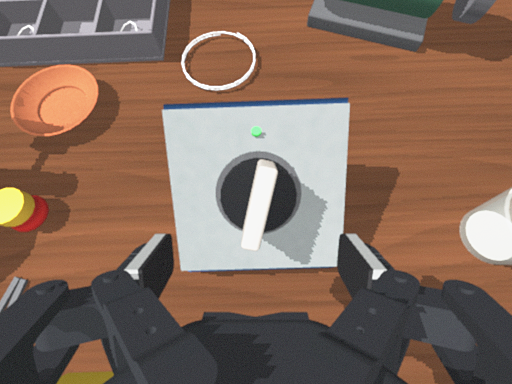

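```bash
python3 -m inch '[[[0.004,0.001,0,0,0,0.1,-1],[0.005,0.001,0.02,0,0.002,0.175,-1],[0.005,0.001,0.045,0,0.002,0.175,-1],[0.005,0.001,0.067,0,0.002,0.175,-1],[0.005,0.001,0.067,0,0.002,0.175,0.3],[0.005,0.001,0.067,0,0.002,0.175,1],[0.005,0.001,0.067,0,0.002,0.175,1],[0.005,0.001,0.067,0,0.002,0.175,1],[0.005,0.001,0.067,0,0.002,0.175,1],[0.005,0.001,0.067,0,0.002,0.175,1]]]' 40
python3 -c "
from h import *
o=sensors.get_obs();print(np.round(o['joint_pos'],2),np.round(o['torque'],3))"
```

```text
clock: 17.35
position: [0.5363, -0.2488, 0.1089]
ee_rot: [0.949, -0.097, 0.298, -0.029]
ft_force: [-3.1, -7.5, 4.1]
grip_width: 0.157
grasp_force: 45.0
[-0.2   0.15  0.76  2.2  -0.99  0.48 -0.43] [-0.932  0.726 -0.69 ]
```

```bash
python3 -m inch '[[[0,0.0015,0,0,0,-0.1,1],[0,0.0015,0,0,0,-0.2,1],[0,0.0015,0,0,0,-0.3,1],[0,0.0015,0,0,0,-0.4,1],[0,0.0015,0,0,0,-0.5,1],[0,0.0015,0,0,0,-0.5,1]]]'
python3 -c "
from h import *
o=sensors.get_obs();R=Rn.from_quat(o['ee_rot']);print(np.round(o['joint_pos'],2),R.inv().apply(o['torque']).round(3),R.inv().apply(o['ft_force']).round(2))
c,s=np.cos(.61),np.sin(.61);z=np.array([s,0,-c]);x=np.array([-c,0,-s]);R0=Rn.from_matrix(np.c_[x,np.cross(z,x),z]);print((R0.inv()*R).as_rotvec())"
```

```text
clock: 17.95
position: [0.5362, -0.2482, 0.1088]
ee_rot: [0.943, 0.144, 0.296, 0.044]
ft_force: [-9.0, 1.5, 10.7]
grip_width: 0.152
grasp_force: 46.6
[-0.14  0.15  0.7   2.19 -0.97  0.47  0.06] [ 0.575 -0.688  0.016] [ -0.72  -1.85 -13.93]
[1.12771119e-03 2.47175378e-03 2.83951258e+00]
```

```bash
cat > st.py <<'E'
from h import *
o=sensors.get_obs();R=Rn.from_quat(o['ee_rot']);print(np.round(o['joint_pos'],2),R.inv().apply(o['torque']).round(3),R.inv().apply(o['ft_force']).round(2))
c,s=np.cos(.61),np.sin(.61);z=np.array([s,0,-c]);x=np.array([-c,0,-s]);R0=Rn.from_matrix(np.c_[x,np.cross(z,x),z]);print((R0.inv()*R).as_rotvec())
E
python3 -m inch '[[[0,0,-0.001,0,0,-0.1,1],[0,0,-0.001,0,0,-0.2,1],[0,0,-0.001,0,0,-0.3,1],[0,0,-0.001,0,0,-0.3,1]]]'
python3 st.py
python3 -m inch '[[[0,0,0,0,0,-0.1,1],[0,0,0,0,0,-0.2,1],[0,0,0,0,0,-0.2,1]]]'
python3 st.py
```

```text
clock: 18.35
position: [0.5359, -0.2478, 0.1088]
ee_rot: [0.911, 0.284, 0.286, 0.088]
ft_force: [6.0, -2.5, -5.3]
grip_width: 0.157
grasp_force: 43.1
[-0.11  0.14  0.66  2.19 -0.96  0.47  0.35] [-0.215 -0.459 -0.025] [0.1  3.14 7.8 ]
[2.53092129e-03 2.30851745e-03 2.53807409e+00]
clock: 18.65
position: [0.5357, -0.2476, 0.1086]
ee_rot: [0.879, 0.372, 0.276, 0.116]
ft_force: [4.3, -0.9, -3.4]
grip_width: 0.153
grasp_force: 43.5
[-0.09  0.14  0.64  2.19 -0.95  0.47  0.54] [ 0.194 -0.453  0.015] [0.49 1.78 5.29]
[2.22874749e-03 3.17505974e-03 2.34051983e+00]
```

```bash
python3 -m inch '[[[0,0,0,0,0,-0.1,1],[0,0,0,0,0,-0.15,1],[0,0,0,0,0,-0.15,1]]]'
python3 st.py
python3 -m inch '[[[0,0,0,0,0,-0.1,1],[0,0,0,0,0,-0.15,1],[0,0,0,0,0,-0.15,1]]]'
python3 st.py
```

```text
clock: 18.95
position: [0.5354, -0.2479, 0.1086]
ee_rot: [0.85, 0.433, 0.267, 0.135]
ft_force: [0.9, 0.8, 0.6]
grip_width: 0.155
grasp_force: 106.6
[-0.07  0.14  0.62  2.19 -0.95  0.46  0.68] [ 0.522 -0.223  2.657] [ 1.27  0.42 -0.02]
[1.39552588e-03 3.02039955e-03 2.19926084e+00]
clock: 19.25
position: [0.5353, -0.248, 0.1087]
ee_rot: [0.817, 0.493, 0.257, 0.154]
ft_force: [-2.2, 4.7, 6.5]
grip_width: 0.158
grasp_force: 210.5
[-0.06  0.14  0.6   2.19 -0.95  0.46  0.82] [0.709 0.402 6.3  ] [ 5.04 -0.55 -6.56]
[-9.74771275e-05  3.13519901e-03  2.05568607e+00]
```

```bash
python3 -m inch '[[[0,0,0,0,0,0.12,1],[0,0,0,0,0,0.24,1],[0,0,0,0,0,0.36,1],[0,0,0,0,0,0.48,1],[0,0,0,0,0,0.6,1],[0,0,0,0,0,0.74,1],[0,0,0,0,0,0.88,1],[0,0,0,0,0,1.02,1],[0,0,0,0,0,1.15,1],[0,0,0,0,0,1.26,1]]]'
python3 -m inch '[[[0,0,0,0,0,0,1]]]'
python3 st.py
```

```text
clock: 20.25
position: [0.536, -0.2489, 0.1088]
ee_rot: [0.951, -0.079, 0.298, -0.024]
ft_force: [3.5, -5.6, -4.1]
grip_width: 0.153
grasp_force: 43.9
clock: 20.35
position: [0.536, -0.2488, 0.1088]
ee_rot: [0.951, -0.079, 0.298, -0.024]
ft_force: [3.3, -5.8, -1.9]
grip_width: 0.155
grasp_force: 44.0
[-0.2   0.15  0.76  2.19 -0.98  0.48 -0.4 ] [-1.029 -0.038  0.067] [2.6  5.41 3.43]
[-3.99830112e-03  2.00534020e-03 -2.97677264e+00]
```

Now at 3.306 rad, about 1.0 from the stop. Release, back off, and check the bar.

```bash
python3 -m inch '[[[0,0,0,0,0,0,0.5],[0,0,0,0,0,0,-1],[0,0,0,0,0,0,-1],[0,0,0,0,0,0,-1],[0,0,-0.03,0,0,0,-1],[0,0,-0.068,0,0,-0.08,-1],[-0.005,-0.001,-0.068,0,0,-0.16,-1],[-0.005,-0.001,-0.068,0,0,-0.16,-1]]]'
python3 - <<'E'
from h import *
o,im=shot('w7');a=cv2.imread('pics/w6.png')
print(o['position'],np.load('pics/w6.npz')['position'],(Rn.from_quat(np.load('pics/w6.npz')['ee_rot']).inv()*Rn.from_quat(o['ee_rot'])).as_rotvec().round(3))
for i in (a,im):
    m=cv2.inRange(cv2.cvtColor(i,cv2.COLOR_BGR2HSV),(0,0,215),(180,40,255));m[:150]=0;m[265:]=0;m[:,:200]=0;m[:,320:]=0
    n,l,s,c=cv2.connectedComponentsWithStats(m);k=1+s[1:,4].argmax();p=np.argwhere(l==k)[:,::-1].astype(np.float32)
    print(s[k],cv2.minAreaRect(p))
y=-.05;x=np.array([-np.cos(y),-np.sin(y),0])
E
```

```text
clock: 21.15
position: [0.4927, -0.2459, 0.1624]
ee_rot: [0.954, 0.0, 0.3, -0.001]
ft_force: [0.1, 1.1, -1.6]
grip_width: 1.0
grasp_force: 0.0
[ 0.49269283 -0.24589707  0.16239431] [ 0.49447947 -0.24631986  0.16171036] [ 0.001  0.001 -0.036]
[ 200  150  100  115 5180] ((249.5, 207.0), (114.0, 99.0), 90.0)
[ 200  150   99  115 5164] ((249.0, 206.99996948242188), (97.99998474121094, 113.99998474121094), 0.0)
```

```bash
python3 - <<'E'
import cv2,numpy as np
for n in('w6','w7'):
    g=cv2.cvtColor(cv2.imread(f'pics/{n}.png'),cv2.COLOR_BGR2GRAY)
    m=np.zeros_like(g);cv2.circle(m,(258,193),31,255,-1);m&=(g>140).astype(np.uint8)*255
    p=np.argwhere(m)[:,::-1].astype(np.float32);d=cv2.fitLine(p,cv2.DIST_HUBER,0,.01,.01).ravel();print(n,len(p),d.round(2),np.degrees(np.arctan(d[0]/d[1])).round(1))
E
```

```text
w6 1304 [ 2.2000e-01 -9.7000e-01  2.6077e+02  1.9353e+02] -12.8
w7 1325 [  0.28  -0.96 261.49 193.89] -16.2
```

```bash
python3 -m inch '[[[0,0,-0.05,0,0,0,-1],[0,0,-0.08,0,0,0,-1],[0,0,-0.08,0,0,0,-1]]]'; python3 - <<'E'
from workcell import imaging
import cv2
im=imaging.camera("scene");cv2.imwrite("pics/end.png",cv2.resize(im[40:390,100:450],(600,600),interpolation=2))
E
```

```text
clock: 21.5
position: [0.4474, -0.2475, 0.2307]
ee_rot: [0.954, -0.002, 0.301, -0.001]
ft_force: [0.6, 0.0, -1.1]
grip_width: 0.997
grasp_force: 0.0
```

View pics/end.png

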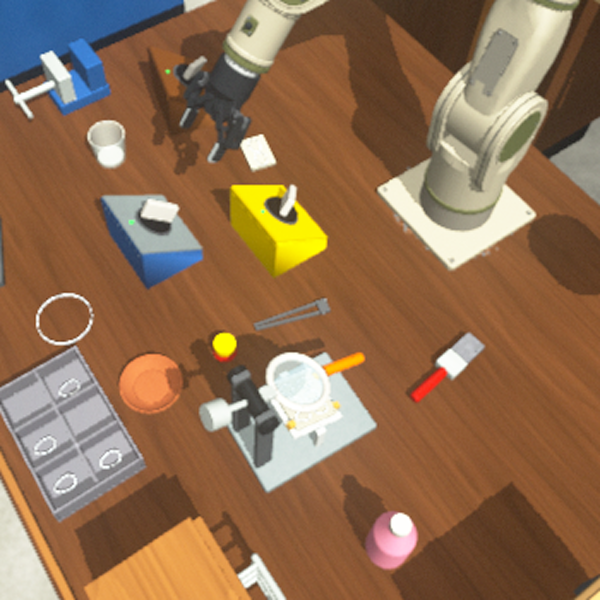

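The scene matches the start: the loose things haven't moved, the arm is tilted down (handle at 345,363), the selector bar on the blue console is at (158,210), and the robot is clear.

```bash
python3 -c "
from workcell import order
print(order.hand_in())"
```

```text
the job is handed in; nothing more can be done
None
```

I handed the job in at about 21.5 s without seeing the verdict: the lens measures about 19° against the tile's 18–19° (limit 3.4° apart), the selector went to its stop and back about 1.0 rad to the second click, and nothing else on the bench looks moved.

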